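Take the marker from the sloped pen stand and lay it on the notebook

ROBOT

A 7-joint arm with a two-finger parallel gripper is mounted at the origin on a cart in front of the work surface, level with it; the furniture and walls round the work are solid. World frame = base frame: x ahead of the robot, y to its left, z up, the work surface at z = 0. Lengths are in m, angles in rad, forces in N, time in s.
With the tool pointing down it reaches from about 0.4 to 0.85 m from the base axis. Payload 4.5 kg.
Tool frame: the origin (TCP) lies midway between the tips of the shut fingers; the grasp point (between the pads) lies 19 mm behind it; z points along the fingers, y is the direction in which the jaws open and shut (so a half turn about z gives the same grasp; the last joint's range is limited). The gripper opens to 88 mm and grips with 3 to 60 N. Pads are 18 mm wide; open, the fingers measure 123 mm over their backs; the gripper's body (75 mm by 187 mm) begins 45 mm behind the grasp point.
Start: joints at [1.192, 0.689, -0.195, 1.565, 0.157, 0.902, -0.215], TCP at [0.251, -0.573, 0.239] pointing down, gripper open.
Joint ranges: [-3.01, 3.01], [-0.46, 2.08], [-1.47, 1.51], [0.13, 2.56], [-1, 4.14], [0.04, 2.09], [-2.66, 2.66]. Speed limits (rad/s): [2.57, 2.57, 3.14, 3.14, 3.14, 3.14, 3.14].

INTERFACE

Orientations are given as a unit quaternion [w, x, y, z].
In Python, from bench import env gives the robot as it stands. The module is installed in compiled form; this text tells all that it offers.
- The arm moves only by the tool arm_command, never from a script. Its argument "targets" is a list of rows, each a list of 5 numbers: the shift along the tool's x, y, z in m, then the turn about the tool's z in rad, then the opening in per cent of the stroke, from 0 (shut) to 100 (fully open). A call has 1 to 10 rows; each row shifts and turns the commanded pose from where the row before left it, along the tool's axes as they then stand; what a row does not reach is not made up. A row lasts 1/8 s, in which the tool goes at most 62.5 mm and 10.7 degrees, less where a joint would pass 70% of its speed; a pose out of reach is approached as far as the arm can. A call with a gripper value outside its range is refused whole. The fingers move at their own pace and stop on an object; "grip_force" is the grip in N (left out, the last holds). Time passes only in rows, so rows that do not move let the fingers close. It gives the time, the measured TCP pose, the force and the opening at its end, in the units of the state.
- env.sense(): the state, without advancing time (a new reading comes with each control period).
- env.get_image(name): name is "scene" or "top"; returns a dict with "img" (420x560x3 uint8, red, green, blue), "fx", "fy", "cx", "cy" (pixels), "D" ([k1, k2, p1, p2, k3] as OpenCV has them; the pictures are not rectified), "rvec" (rotation vector, rad) and "tvec" (3), from world to camera coordinates, as OpenCV has them. Camera axes: x right, y down, z forward; pixel columns grow to the right and rows downward; lengths in m; the calibration is good to about 2 mm. A picture is of the moment at which its call begins. There is no depth.
- env.finish_job(): hands the job in, once; it reports no verdict.
Trained networks look in the newest picture that a camera, given by its name, has taken for a name from the list of things; names that differ only in an ending like _2 or _b are one class to them, and where a whole thing is asked for, a point or a joint stands for the part that bears it (a point fixed in the world has none). Each returns a list of dicts, best first, with "confidence" (0 to 1); they miss things now and then, are a little off and sometimes report something else, mostly with a low value. They report only what shows in the picture. A call takes as long as a camera call.
- env.find_in(camera, name): "point" ([x, y, z] in m, in world coordinates, good to about 4 mm: the middle of the surface that is visible of it).
- env.tip_of(camera, name): "point" ([x, y, z] in m, in world coordinates, good to about 4 mm: a listed point, or the origin of a listed thing).
The state is a dict: "time_s": time; "joints": joint angles; "qd": joint speeds; "effort": joint torques, N m; "eef_pos": TCP position; "eef_rot": TCP orientation; "contact_force": force on the tool from outside, world axes, zero at the start; "ft_torque": the same for the moment, N m; "width": opening from 0.0 (shut) to 1.0 (fully open).
Only numpy, scipy, OpenCV 4.12 (cv2) and the standard library are available. Lean on these libraries where they do the work, as an engineer would, in place of code of your own. Each camera call takes 0.05 s, during which the arm holds its last target.

TASK

Pull the black-capped marker out of the sloped two-sleeve pen stand and lay it down flat on the closed blue notebook beside it, all of it on the cover. Bring it down level in the gripper rather than dropping it or letting it topple, then let go. Leave the pen in its sleeve and do not disturb the bottles, the vial or the tape roll.

Things in the scene. Friction and masses are not known exactly. Their poses are not given: they have to be found in the camera images.
- marker: White marker with a black cap, 135 mm long, 12 mm thick, 12 g, leaning cap up in either sleeve of the stand, 59 mm of it showing. The cap (upper 49 mm) is 12 x 12 mm square, two flats facing the stand's y axis. Origin: mid-length, on its surface, 6 mm off the centre line. y axis: along it from cap to nib (down the sleeve); z axis: from the origin through the centre line.
- marker_mid (a point): Point on the marker's centre line, half way along it; axes as marker.
- marker_nib_end (a point): Centre of the marker's nib end (67 mm from marker_mid), at the bottom of the sleeve at the start.
- marker_cap_end (a point): Centre of the marker's cap end (67 mm from marker_mid), the upper end at the start.
- pen: Thin blue ballpoint pen, 136 mm long, 8 mm thick, leaning in the other sleeve; stays there. Origin: middle of its length, on its side; y axis along it, pointing down into the sleeve.
- pen_stand: Grey stand fixed to the worktop: base 130 x 170 x 12 mm, two metal sleeves (24 mm over their black collars, bore 16 mm, 76 mm deep, bottom closed) 80 mm apart along its y, both leaning 40 degrees from vertical, mouths towards its -x. Origin: centre of its underside, z up. Up along a sleeve is (-0.643, 0, 0.766) in its frame.
- sleeve_left (a point): Centre of the mouth of the stand's +y sleeve, 85 mm above the worktop; axes as pen_stand.
- sleeve_right (a point): Centre of the mouth of the stand's -y sleeve, 85 mm above the worktop; axes as pen_stand.
- notebook: Closed notebook with a blue cover lying loose on the worktop, x 204 mm (from -102 to +102), y from -77 to +71 mm, top of the cover 8 mm above the worktop, wire binding 12 mm high along one side. Origin: on its underside near the middle, z up.
- acid_bottle: White bottle with a red cap, 73 mm across, 135 mm high, standing on the worktop to the left of the stand; origin at the centre of its underside, z up. Leave alone.
- small_bottle: White bottle with a blue cap, 49 mm across, 85 mm high, to the left of the stand; origin at the centre of its underside, z up. Leave alone.
- vial: Small clear vial with a blue cap, 15 mm across, 46 mm high, standing on the worktop; origin at the centre of its underside, z up. Leave alone.
- tape_roll: Roll of masking tape lying flat, 66 mm across, 19 mm high, right of the notebook; origin at the centre of its underside, z up. Leave alone.

How it is judged:
On the way, in this order (a step that is already met when the one before it is completed fails the run):
1. the marker is held in the fingers, drawn clear out of its sleeve (nib end more than 95 mm above the worktop) (height (world z) of marker_nib_end above 0.095 m and contact force between the fingers and marker above 0.3 N), for 0.2 s.
2. still held in the fingers, the marker lies level (within 15 degrees) low over the notebook, its middle less than 45 mm above the worktop (angle between marker_mid's own y axis and vertical between 1.309 and 1.833 rad and height (world z) of marker_mid below 0.045 m and contact force between the fingers and marker above 0.3 N and x of marker_nib_end in the frame of notebook between -0.105 and 0.105 m and y of marker_nib_end in the frame of notebook between -0.08 and 0.078 m and x of marker_cap_end in the frame of notebook between -0.105 and 0.105 m and y of marker_cap_end in the frame of notebook between -0.08 and 0.078 m), for 0.2 s.
At the end, for the whole second after the job is handed in: The marker lies level (within 7 degrees), still, whole length on the notebook's cover (3 mm over an edge allowed); the notebook lies flat; the pen is within 30 mm of its place in the sleeve, and the bottles, vial and tape roll within 40 mm of where they stood (x of marker_nib_end in the frame of notebook between -0.105 and 0.105 m and y of marker_nib_end in the frame of notebook between -0.08 and 0.078 m and x of marker_cap_end in the frame of notebook between -0.105 and 0.105 m and y of marker_cap_end in the frame of notebook between -0.08 and 0.078 m and angle between marker_mid's own y axis and vertical between 1.45 and 1.692 rad and z of marker_mid in the frame of notebook between 0.008 and 0.022 m and contact force between marker and notebook above 0.02 N and linear speed of marker below 0.02 m/s and angle between notebook's own z axis and vertical below 0.05 rad and distance of pen from where it was at the start of the episode below 0.03 m and distance of each of acid_bottle, small_bottle, tape_roll, vial from where it was at the start of the episode below 0.04 m); the robot touches nothing.
It fails at once if the marker is dropped or topples: it moves faster than 0.7 m/s with no finger on it (a fall of about 25 mm) (linear speed of marker above 0.7 m/s and contact force between the fingers and marker below 0.01 N).
It fails at once if the pen is pulled or knocked out of place (more than 50 mm) (distance of pen from where it was at the start of the episode above 0.05 m).
It fails at once if a bottle or the vial is knocked over (angle between any of acid_bottle, small_bottle, vial's own z axis and vertical above 0.5 rad).
It also fails if it takes over 42 s, if anything falls off the work surface, if the arm or the gripper's body presses on something with over 40 N, if the wrist force passes 120 N, or if a joint passes its speed limit or range.

## Working session

There is one attempt and no reset: what is moved stays moved. The work goes in short steps, Python scripts to look and compute and a tool call to move; the robot and the scene stay as the last step left them, time stands still between calls to the robot, and variables do not carry over. Pictures are saved under pics/ and viewed, and the job is handed in when it is done.

Besides the shell and the picture viewer there is one more tool, called after "Call:" as name([rows], argument=value, ...), one row to a line, values as JSON. arm_command: Moves the arm, as the interface text tells. Its arguments: {"type":"object","properties":{"targets":{"type":"array"},"grip_force":{"type":"number"}},"required":["targets"]}

```bash
mkdir -p pics; python3 - <<'E'
from bench import env
import cv2,numpy as np
s=env.sense();print({k:np.round(v,3).tolist() for k,v in s.items()})
for c in ['scene','top']:
    d=env.get_image(c);cv2.imwrite(f'pics/{c}0.png',d['img'][...,::-1])
    R=cv2.Rodrigues(np.array(d['rvec']))[0];print(c,d['fx'],np.round(-R.T@np.array(d['tvec']).ravel(),3),np.round(R[2],2))
    for n in ['marker_mid','marker_cap_end','marker_nib_end','pen','pen_stand','sleeve_left','sleeve_right','notebook','acid_bottle','small_bottle','vial','tape_roll']:
        print(n,[(np.round(r['point'],3).tolist(),round(r['confidence'],2)) for r in env.tip_of(c,n)[:2]],[(np.round(r['point'],3).tolist(),round(r['confidence'],2)) for r in env.find_in(c,n)[:1]])
E
```

```text
{'time_s': 0.0, 'joints': [1.192, 0.69, -0.194, 1.566, 0.157, 0.902, -0.215], 'qd': [-0.001, -0.001, -0.001, 0.001, -0.0, 0.001, 0.0], 'effort': [0.0, -52.756, -1.267, -15.343, -0.053, 0.006, 0.0], 'eef_pos': [0.25, -0.572, 0.238], 'eef_rot': [-0.001, 0.979, 0.205, -0.0], 'contact_force': [0.335, -0.026, 0.643], 'ft_torque': [-0.011, -0.01, -0.001], 'width': 1.001}
scene 502.5795399415851 [-0.481  1.132  0.825] [ 0.59 -0.68 -0.44]
marker_mid [([0.47, 0.162, 0.081], 0.45)] [([0.435, 0.168, 0.109], 0.47)]
marker_cap_end [([0.425, 0.17, 0.128], 0.5)] []
marker_nib_end [] [([0.434, 0.165, 0.11], 0.5)]
pen [([0.471, 0.243, 0.082], 0.42)] []
pen_stand [([0.48, 0.209, -0.005], 0.86)] [([0.478, 0.223, 0.01], 0.8)]
sleeve_left [([0.47, 0.243, 0.081], 0.86)] [([0.472, 0.221, 0.012], 0.71)]
sleeve_right [([0.462, 0.166, 0.086], 0.88)] [([0.473, 0.222, 0.016], 0.72)]
notebook [([0.508, -0.207, -0.001], 0.82)] [([0.501, -0.195, 0.007], 0.68)]
acid_bottle [([0.419, 0.51, 0.0], 0.76), ([0.465, 0.165, 0.089], 0.34)] [([0.396, 0.525, 0.073], 0.88)]
small_bottle [([0.579, 0.48, -0.002], 0.92)] [([0.56
[... 275 characters left out ...]
arker_cap_end [([0.422, 0.173, 0.129], 0.4)] []
marker_nib_end [] []
pen [([0.471, 0.245, 0.079], 0.42)] []
pen_stand [([0.48, 0.21, -0.002], 0.91)] [([0.48, 0.21, 0.01], 0.7)]
sleeve_left [([0.472, 0.251, 0.086], 0.84)] [([0.485, 0.21, 0.013], 0.59)]
sleeve_right [([0.462, 0.164, 0.086], 0.71)] [([0.48, 0.201, 0.013], 0.85)]
notebook [([0.467, 0.164, 0.075], 0.72), ([0.51, -0.21, 0.003], 0.71)] [([0.511, -0.209, 0.011], 0.56)]
acid_bottle [([0.48, 0.208, -0.003], 0.66), ([0.413, 0.51, 0.002], 0.63)] [([0.413, 0.493, 0.099], 0.86)]
small_bottle [([0.578, 0.482, 0.001], 0.73)] [([0.573, 0.471, 0.061], 0.44)]
vial [] []
tape_roll [([0.483, -0.489, 0.005], 0.74)] [([0.485, -0.49, 0.018], 0.71)]
```

View pics/scene0.png

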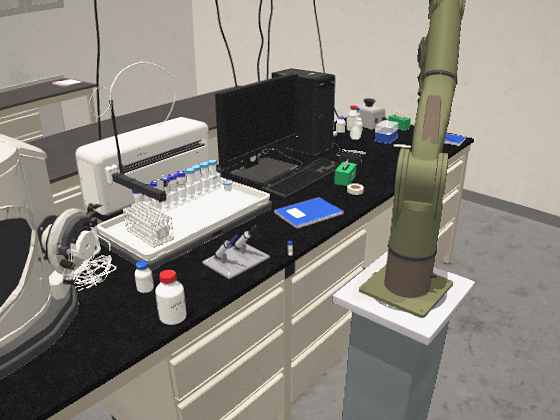

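View pics/top0.png

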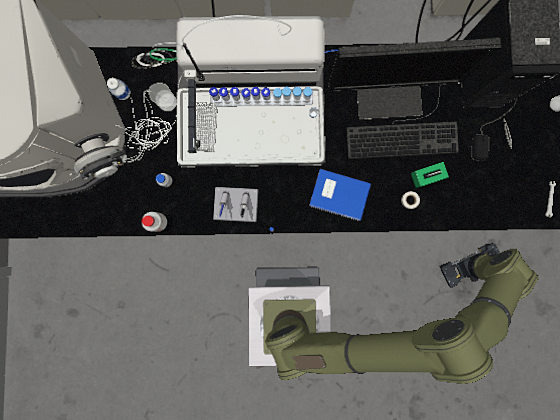

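The scene view shows the stand near px (235,260), with the black-capped marker in the right-hand (-y) sleeve and the vial at (290,247). The top view shows the stand at (236,204) and the notebook at (340,195), its long side slanting down to the right. The detector positions agree with both views. Next I'll refine the yaws of the stand and notebook.

```bash
cat > h.py <<'E'
import numpy as np,cv2
from bench import env
def ray(d,uv,z):
    K=np.array([[d['fx'],0,d['cx']],[0,d['fy'],d['cy']],[0,0,1]]);R=cv2.Rodrigues(np.array(d['rvec']))[0];t=np.array(d['tvec']).ravel()
    u=cv2.undistortPoints(np.array(uv,float).reshape(-1,1,2),K,np.array(d['D']))[:,0]
    v=np.c_[u,np.ones(len(u))]@R; c=-R.T@t
    return c+v*((z-c[2])/v[:,2])[:,None]
def proj(d,P):
    K=np.array([[d['fx'],0,d['cx']],[0,d['fy'],d['cy']],[0,0,1]])
    return cv2.projectPoints(np.array(P,float).reshape(-1,3),np.array(d['rvec']),np.array(d['tvec']),K,np.array(d['D']))[0][:,0]
def rect(d,mask,z):
    n,l,s,c=cv2.connectedComponentsWithStats(mask.astype(np.uint8))
    i=1+np.argmax(s[1:,4]); p=np.argwhere(l==i)[:,::-1]
    w=ray(d,p,z)[:,:2]*1000
    return cv2.minAreaRect(w.astype(np.float32)),len(p)
E
python3 - <<'E'
from h import *
for c in ['top','scene']:
    d=env.get_image(c);im=d['img'].astype(int)
    b=(im[...,2]>130)&(im[...,2]-im[...,0]>70)
    m=np.zeros(b.shape,bool)
    if c=='top': m[160:230,300:380]=1
    else: m[190:235,265:350]=1
    print(c,'nb',rect(d,b&m,0.008))
    if c=='top':
        g=(im.min(-1)>90)&(im.max(-1)-im.min(-1)<40);m[:]=0;m[180:230,205:265]=1
        print('stand',rect(d,g&m,0.012))
        x=d['img'][175:235,200:270]; x=cv2.resize(x,None,fx=8,fy=8,interpolation=2)
    else:
        x=d['img'][225:285,195:300]; x=cv2.resize(x,None,fx=7,fy=7,interpolation=2)
    # overlay detections
    cv2.imwrite(f'pics/{c}z.png',x[...,::-1])
E
```

```text
top nb (((511.45867919921875, -208.8590087890625), (211.72471618652344, 152.4036407470703), 72.56613159179688), 1811)
stand (((478.25164794921875, 206.48297119140625), (169.8847198486328, 130.12599182128906), 86.03377532958984), 1324)
scene nb (((512.84375, -212.3296356201172), (212.90440368652344, 151.4665985107422), 72.86705017089844), 919)
```

View pics/topz.png

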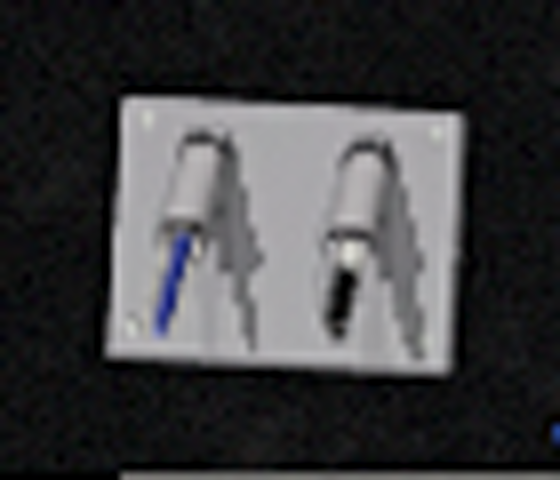

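View pics/scenez.png

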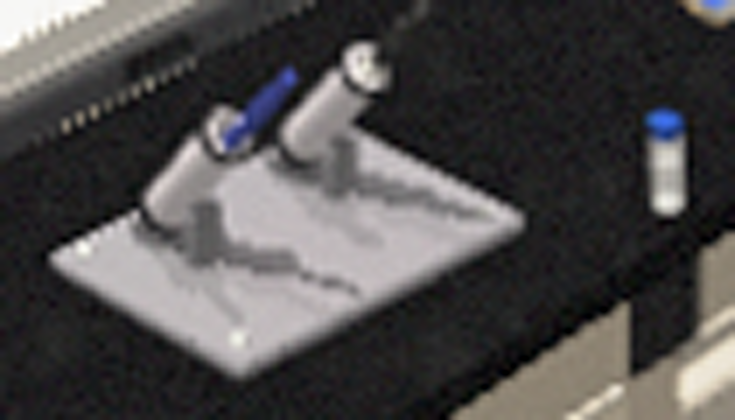

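Call:
arm_command([
  [0.042,-0.013,0,0,70],
  [0.042,-0.013,0,0,70],
  [0.042,-0.013,0,0,70],
  [0.042,-0.013,0,0,70],
  [0.042,-0.013,0,0,70],
  [0.042,-0.013,0,0,70],
  [0,0,0,0.164,70],
  [0,0,0,0.164,70],
  [0,0,0,0.164,70],
  [0,0,0,0,70],
], grip_force=10)

```text
time_s: 3.85
eef_pos: [0.4504, -0.3998, 0.2388]
eef_rot: [0.0, 0.999, -0.039, -0.0]
contact_force: [-0.7, -0.1, -0.6]
width: 0.703
```

```bash
cat >> h.py <<'E'
from scipy.spatial.transform import Rotation as Rn
def st(t=None):
    s=env.sense();w,x,y,z=s['eef_rot'];R=Rn.from_quat([x,y,z,w]).as_matrix()
    print('t',round(s['time_s'],2),'pos',np.round(s['eef_pos'],4),'yaw',round(np.degrees(np.arctan2(R[1,0],R[0,0])),2),'z',np.round(R[:,2],3),'w',round(s['width'],3),'F',np.round(s['contact_force'],1),'j',np.round(s['joints'],2))
    if t is not None: print('tool delta',np.round(R.T@(np.array(t)-s['eef_pos']),4))
    return s,R
E
python3 -c "
from h import *
st([0.4365,0.169,0.22])"
```

```text
t 3.85 pos [ 0.4504 -0.3998  0.2388] yaw -4.42 z [-0. -0. -1.] w 0.703 F [-0.7 -0.1 -0.6] j [ 0.66  0.65 -0.02  1.64  0.02  0.85 -1.02]
tool delta [-0.0577 -0.5661  0.0185]
```

Call:
arm_command([
  [-0.006,-0.0566,0,0,70],
  [-0.006,-0.0566,0,0,70],
  [-0.006,-0.0566,0,0,70],
  [-0.006,-0.0566,0,0,70],
  [-0.006,-0.0566,0,0,70],
  [-0.006,-0.0566,0,0,70],
  [-0.006,-0.0566,0,0,70],
  [-0.006,-0.0566,0,0,70],
  [-0.006,-0.0566,0,0,70],
  [-0.006,-0.0566,0,0,70],
])

```text
time_s: 5.1
eef_pos: [0.4353, 0.171, 0.2389]
eef_rot: [-0.0, 0.999, -0.038, 0.0]
contact_force: [0.4, -0.1, -0.6]
width: 0.699
```

```bash
python3 - <<'E'
from h import *
st([0.4365,0.169,0.105])
for c in ['scene','top']:
    for n in ['marker_cap_end','marker_mid','sleeve_right','sleeve_left']:
        print(c,n,[(np.round(r['point'],3).tolist(),round(r['confidence'],2)) for r in (env.get_image(c),env.tip_of(c,n)[:1])[1]])
    d=env.get_image(c);print(np.round(proj(d,[0.4365,0.169,0.115])))
    uv=proj(d,[0.4365,0.169,0.115])[0].astype(int)
    x=d['img'][max(0,uv[1]-45):uv[1]+45,uv[0]-60:uv[0]+60];cv2.imwrite(f'pics/{c}a.png',cv2.resize(x,None,fx=6,fy=6,interpolation=2)[...,::-1])
st()
E
```

```text
t 5.1 pos [0.4353 0.171  0.2389] yaw -4.32 z [ 0.001  0.    -1.   ] w 0.699 F [ 0.4 -0.1 -0.6] j [-0.51  0.49  0.05  2.03 -0.04  0.62 -2.08]
tool delta [0.0013 0.0019 0.1339]
scene marker_cap_end [([0.426, 0.168, 0.128], 0.63)]
scene marker_mid [([0.47, 0.162, 0.082], 0.54)]
scene sleeve_right [([0.461, 0.169, 0.088], 0.63)]
scene sleeve_left [([0.468, 0.243, 0.085], 0.94)]
[[253. 228.]]
top marker_cap_end [([0.51, -0.21, 0.003], 0.54)]
top marker_mid []
top sleeve_right [([0.462, 0.167, 0.086], 0.86)]
top sleeve_left []
[[242. 213.]]
t 6.0 pos [0.4353 0.169  0.2387] yaw -4.54 z [ 0. -0. -1.] w 0.698 F [-0.1 -0.5  0.5] j [-0.5   0.49  0.05  2.03 -0.04  0.62 -2.08]
```

Call:
arm_command([
  [0.001,0,0.03,0,50],
  [0,0,0.03,0,50],
  [0,0,0.03,0,50],
  [0,0,0.025,0,50],
  [0,0,0.019,0,50],
  [0,0,0,0,50],
  [0,0,0,0,50],
])

```text
time_s: 6.88
eef_pos: [0.4366, 0.1691, 0.1052]
eef_rot: [-0.0, 0.999, -0.04, 0.0]
contact_force: [0.5, -0.2, -0.2]
width: 0.498
```

```bash
python3 - <<'E'
from h import *
for c in ['scene','top']:
    d=env.get_image(c)
    uv=proj(d,[0.4365,0.169,0.115])[0].astype(int)
    x=d['img'][max(0,uv[1]-45):uv[1]+45,uv[0]-60:uv[0]+60];cv2.imwrite(f'pics/{c}b.png',cv2.resize(x,None,fx=6,fy=6,interpolation=2)[...,::-1])
st()
E
```

```text
t 6.97 pos [0.4368 0.1692 0.1055] yaw -4.54 z [ 0.002  0.001 -1.   ] w 0.499 F [ 0.5 -0.3 -0.1] j [-0.48  0.74  0.02  2.15 -0.05  0.26 -2.07]
```

View pics/sceneb.png

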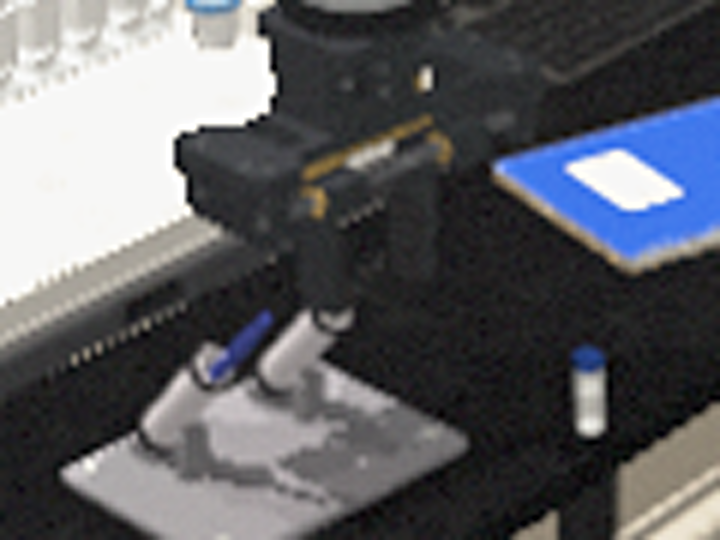

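The fingers straddle the cap just above the right sleeve mouth (about (340,300) in the crop), clear of the pen. Closing.

Call:
arm_command([
  [0,0,0,0,0],
  [0,0,0,0,0],
  [0,0,0,0,0],
  [0,0,0,0,0],
  [0,0,0,0,0],
  [0,0,0,0,0],
], grip_force=12)

```text
time_s: 7.72
eef_pos: [0.4363, 0.1689, 0.1047]
eef_rot: [0.0, 0.999, -0.04, 0.0]
contact_force: [-0.1, -0.6, 1.1]
width: 0.129
```

Call:
arm_command([
  [-0.0032,0,-0.0038,0,0],
  [-0.0064,0,-0.0077,0,0],
  [-0.0064,0,-0.0077,0,0],
  [-0.0064,0,-0.0077,0,0],
  [-0.0064,0,-0.0077,0,0],
  [-0.0064,0,-0.0077,0,0],
  [-0.0064,0,-0.0077,0,0],
  [-0.0064,0,-0.0077,0,0],
  [-0.0064,0,-0.0077,0,0],
  [0,0,0,0,0],
])

```text
time_s: 8.98
eef_pos: [0.3817, 0.1734, 0.1706]
eef_rot: [-0.0, 0.999, -0.039, 0.0]
contact_force: [1.0, -0.1, -0.1]
width: 0.128
```

```bash
python3 - <<'E'
from h import *
st()
for c in ['scene']:
    d=env.get_image(c)
    uv=proj(d,[0.4365,0.169,0.115])[0].astype(int)
    x=d['img'][max(0,uv[1]-45):uv[1]+45,uv[0]-60:uv[0]+60];cv2.imwrite(f'pics/{c}c.png',cv2.resize(x,None,fx=6,fy=6,interpolation=2)[...,::-1])
E
```

```text
t 8.97 pos [0.3817 0.1734 0.1706] yaw -4.5 z [ 0.001  0.    -1.   ] w 0.128 F [ 1.  -0.1 -0.1] j [-0.56  0.57  0.04  2.24 -0.07  0.33 -2.11]
```

View pics/scenec.png

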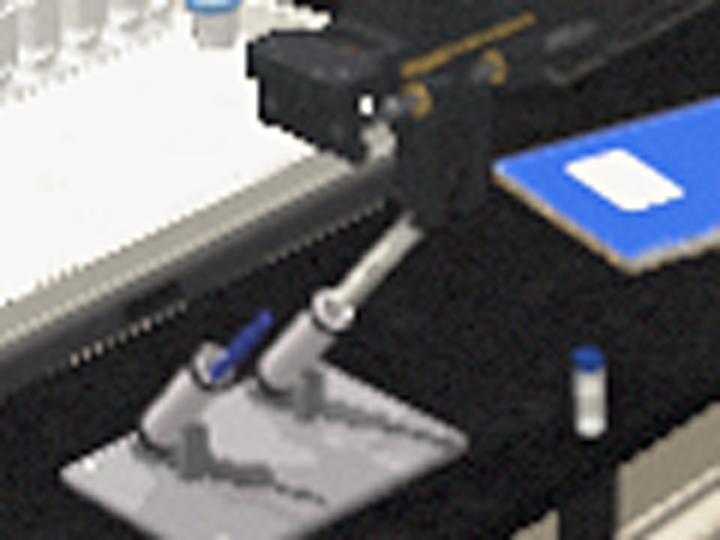

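The marker is coming out along the sleeve axis, and the body is visible from (415,220) down to the mouth at (340,305). I'll pull a bit further and then go up.

Call:
arm_command([
  [-0.0064,0,-0.0077,0,0],
  [-0.0064,0,-0.0077,0,0],
  [0,0,-0.01,0,0],
  [0,0,-0.015,0,0],
  [0,0,-0.015,0,0],
  [0,0,-0.01,0,0],
  [0,0,0,0,0],
  [0,0,0,0,0],
])

```text
time_s: 10.02
eef_pos: [0.3691, 0.1741, 0.2353]
eef_rot: [0.0, 0.999, -0.04, -0.0]
contact_force: [0.4, 0.2, -0.1]
width: 0.129
```

```bash
python3 - <<'E'
from h import *
st([0.506,-0.2157,0.2])
for c in ['scene','top']:
    d=env.get_image(c)
    for n in ['marker_cap_end','marker_mid','marker_nib_end','pen']:
        print(c,n,[(np.round(r['point'],3).tolist(),round(r['confidence'],2)) for r in env.tip_of(c,n)[:1]])
    uv=proj(d,[0.4365,0.169,0.115])[0].astype(int)
    x=d['img'][max(0,uv[1]-55):uv[1]+35,uv[0]-60:uv[0]+60];cv2.imwrite(f'pics/{c}d.png',cv2.resize(x,None,fx=6,fy=6,interpolation=2)[...,::-1])
E
```

```text
t 10.03 pos [0.3691 0.1741 0.2353] yaw -4.53 z [-0. -0. -1.] w 0.129 F [ 0.4  0.2 -0.1] j [-0.6   0.43  0.07  2.19 -0.06  0.52 -2.14]
tool delta [0.1673 0.3778 0.0353]
scene marker_cap_end []
scene marker_mid [([0.4, 0.17, 0.212], 0.53)]
scene marker_nib_end [([0.442, 0.167, 0.16], 0.67)]
scene pen [([0.472, 0.242, 0.083], 0.61)]
top marker_cap_end []
top marker_mid [([0.4, 0.167, 0.208], 0.56)]
top marker_nib_end [([0.442, 0.169, 0.16], 0.36)]
top pen [([0.471, 0.242, 0.076], 0.55)]
```

View pics/scened.png

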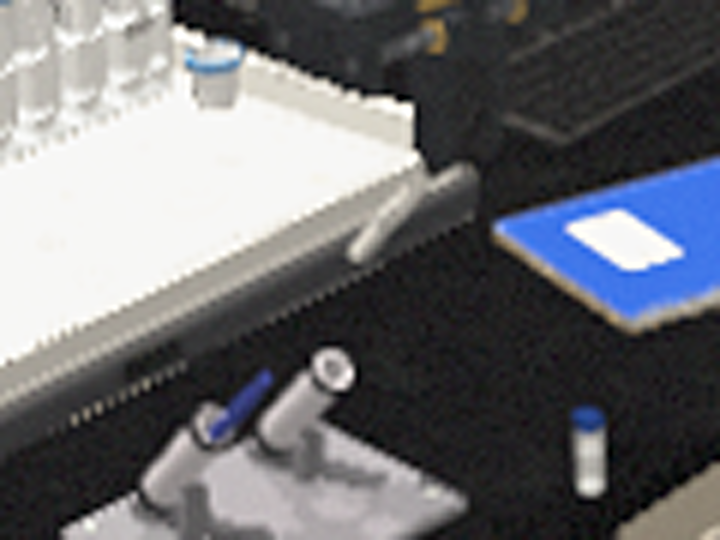

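The marker is out and held at about 40° (nib at crop (360,255)). The pen is still in its sleeve. Moving it over the notebook.

Call:
arm_command([
  [0.0105,0.0236,0,0,0],
  [0.0209,0.0472,0,0,0],
  [0.0209,0.0472,0,0,0],
  [0.0209,0.0472,0,0,0],
  [0.0209,0.0472,0,0,0],
  [0.0209,0.0472,0,0,0],
  [0.0209,0.0472,0,0,0],
  [0.0209,0.0472,0,0,0],
  [0.0105,0.0236,0,0,0],
])

```text
time_s: 11.65
eef_pos: [0.5064, -0.219, 0.2354]
eef_rot: [0.001, 0.999, -0.042, 0.0]
contact_force: [0.2, 0.3, -0.4]
width: 0.127
```

Call:
arm_command([
  [0,0,0,-0.1685,0],
  [0,0,0,-0.1685,0],
  [0,0,0,-0.1685,0],
  [0,0,0,-0.1685,0],
  [0,0,0,-0.1685,0],
  [0,0,0,-0.1685,0],
  [0,0,0,-0.1685,0],
  [0,0,0,-0.1685,0],
  [0,0,0,0,0],
  [0,0,0,0,0],
])

```text
time_s: 12.9
eef_pos: [0.5061, -0.2155, 0.2354]
eef_rot: [-0.0, 0.806, 0.591, -0.0]
contact_force: [0.2, 0.2, 0.5]
width: 0.129
```

```bash
python3 - <<'E'
from h import *
st([0.506,-0.2157,0.1])
for c in ['scene','top']:
    d=env.get_image(c)
    for n in ['marker_cap_end','marker_mid','marker_nib_end','notebook']:
        print(c,n,[(np.round(r['point'],3).tolist(),round(r['confidence'],2)) for r in env.tip_of(c,n)[:2]])
    uv=proj(d,[0.51,-0.21,0.1])[0].astype(int)
    x=d['img'][max(0,uv[1]-45):uv[1]+45,uv[0]-60:uv[0]+60];cv2.imwrite(f'pics/{c}e.png',cv2.resize(x,None,fx=6,fy=6,interpolation=2)[...,::-1])
E
```

```text
t 12.9 pos [ 0.5061 -0.2155  0.2354] yaw 72.53 z [-0. -0. -1.] w 0.129 F [0.2 0.2 0.5] j [ 0.56  0.61 -0.39  1.79  0.31  0.8  -0.3 ]
tool delta [-0.0002  0.      0.1354]
scene marker_cap_end [([0.503, -0.229, 0.262], 0.57)]
scene marker_mid [([0.519, -0.191, 0.209], 0.46)]
scene marker_nib_end [([0.516, -0.19, 0.208], 0.68), ([0.526, -0.146, 0.16], 0.42)]
scene notebook [([0.509, -0.205, 0.001], 0.91)]
top marker_cap_end [([0.471, 0.25, 0.087], 0.28)]
top marker_mid [([0.516, -0.188, 0.209], 0.52), ([0.523, -0.148, 0.159], 0.4)]
top marker_nib_end [([0.47, 0.248, 0.086], 0.73), ([0.526, -0.147, 0.162], 0.38)]
top notebook [([0.509, -0.213, 0.001], 0.92)]
```

View pics/scenee.png

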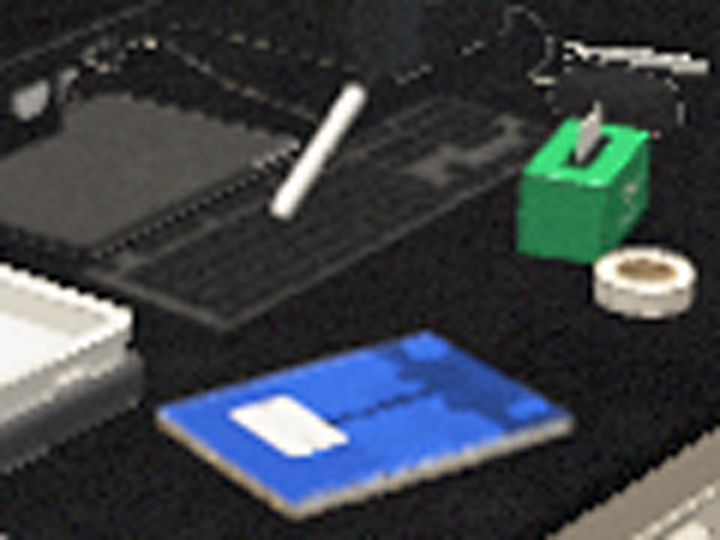

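View pics/tope.png

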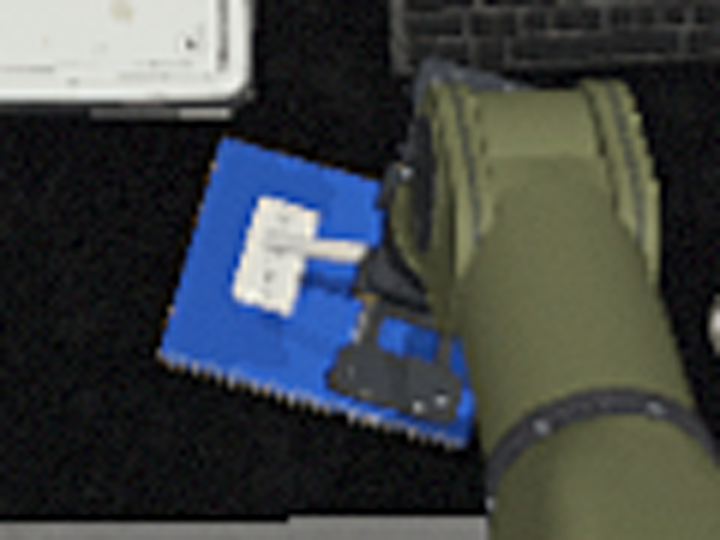

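The marker is held at about 40°, over and parallel to the notebook's long side. The binding is the near edge, away from where the marker will lie. Lowering to near touchdown.

Call:
arm_command([
  [0,0,0.02,0,0],
  [0,0,0.03,0,0],
  [0,0,0.03,0,0],
  [0,0,0.03,0,0],
  [0,0,0.022,0,0],
  [0,0,0.008,0,0],
  [0,0,0,0,0],
])

```text
time_s: 14.28
eef_pos: [0.5063, -0.2154, 0.0955]
eef_rot: [-0.0, 0.805, 0.593, -0.0]
contact_force: [-0.2, 0.3, -0.1]
width: 0.132
```

```bash
python3 - <<'E'
from h import *
st()
for c in ['scene']:
    d=env.get_image(c)
    for n in ['marker_cap_end','marker_mid','marker_nib_end','notebook']:
        print(c,n,[(np.round(r['point'],3).tolist(),round(r['confidence'],2)) for r in env.tip_of(c,n)[:2]])
    uv=proj(d,[0.51,-0.21,0.03])[0].astype(int)
    x=d['img'][max(0,uv[1]-45):uv[1]+45,uv[0]-60:uv[0]+60];cv2.imwrite(f'pics/{c}f.png',cv2.resize(x,None,fx=6,fy=6,interpolation=2)[...,::-1])
E
```

```text
t 14.28 pos [ 0.5063 -0.2154  0.0955] yaw 72.7 z [-0.  0. -1.] w 0.132 F [-0.2  0.3 -0.1] j [ 0.48  0.82 -0.28  1.9   0.44  0.48 -0.41]
scene marker_cap_end [([0.506, -0.226, 0.118], 0.54), ([0.483, 0.208, -0.004], 0.29)]
scene marker_mid [([0.518, -0.192, 0.071], 0.56)]
scene marker_nib_end [([0.522, -0.148, 0.016], 0.51)]
scene notebook [([0.507, -0.208, -0.001], 0.97), ([0.469, 0.244, 0.082], 0.45)]
```

View pics/scenef.png

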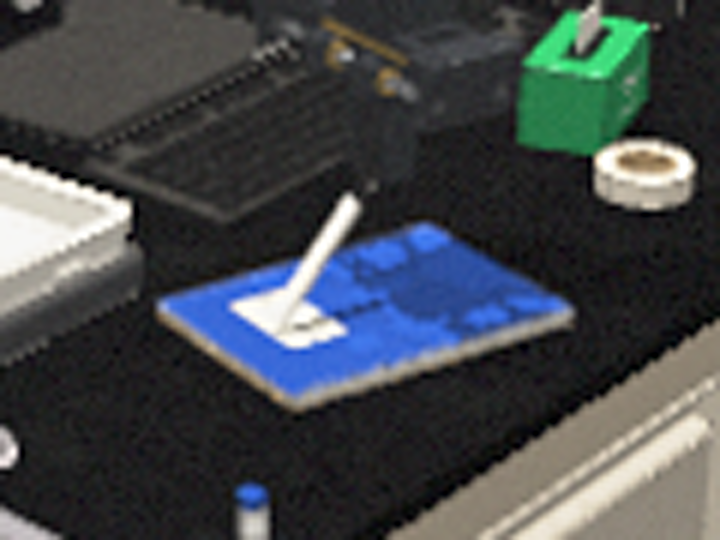

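The nib is just above the white label on the cover at crop (285,330). Now I'll lower on an arc about the nib so the marker pivots level in the grip.

Call:
arm_command([
  [0,0,0.005,0,0],
  [-0.0075,0,0.0065,0,0],
  [-0.0075,0,0.007,0,0],
  [-0.0065,0,0.008,0,0],
  [-0.006,0,0.008,0,0],
  [0,0,0,0,0],
], grip_force=8)

```text
time_s: 15.28
eef_pos: [0.4971, -0.2424, 0.0602]
eef_rot: [-0.0, 0.806, 0.592, -0.001]
contact_force: [0.6, -0.5, -0.5]
width: 0.129
```

```bash
python3 - <<'E'
from h import *
st()
for c in ['scene']:
    d=env.get_image(c)
    for n in ['marker_cap_end','marker_mid','marker_nib_end','notebook']:
        print(c,n,[(np.round(r['point'],3).tolist(),round(r['confidence'],2)) for r in env.tip_of(c,n)[:2]])
    uv=proj(d,[0.51,-0.21,0.03])[0].astype(int)
    x=d['img'][max(0,uv[1]-45):uv[1]+45,uv[0]-60:uv[0]+60];cv2.imwrite(f'pics/{c}g.png',cv2.resize(x,None,fx=6,fy=6,interpolation=2)[...,::-1])
E
```

```text
t 15.28 pos [ 0.4971 -0.2424  0.0602] yaw 72.63 z [-0.002 -0.    -1.   ] w 0.129 F [ 0.6 -0.5 -0.5] j [ 0.51  0.88 -0.25  1.91  0.48  0.42 -0.39]
scene marker_cap_end [([0.491, -0.262, 0.079], 0.62)]
scene marker_mid [([0.51, -0.206, 0.05], 0.63)]
scene marker_nib_end [([0.526, -0.149, 0.012], 0.6)]
scene notebook [([0.51, -0.206, -0.002], 0.65)]
```

View pics/sceneg.png

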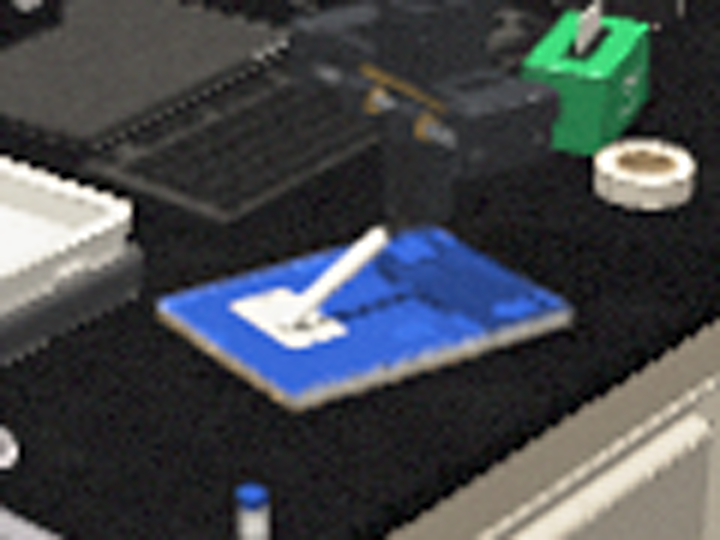

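It pivots as planned: cap at about 79 mm and nib at about 12 mm, so about 60° from vertical, and the notebook hasn't moved. Continuing.

Call:
arm_command([
  [-0.005,0,0.0085,0,0],
  [-0.0045,0,0.009,0,0],
  [-0.0035,0,0.0095,0,0],
  [-0.003,0,0.009,0,0],
  [-0.001,0,0.006,0,0],
  [0,0,0,0,0],
  [0,0,0,0,0],
])

```text
time_s: 16.4
eef_pos: [0.493, -0.2577, 0.0191]
eef_rot: [-0.0, 0.805, 0.593, 0.0]
contact_force: [0.0, -0.3, -0.0]
width: 0.132
```

```bash
python3 - <<'E'
from h import *
st()
for c in ['scene']:
    d=env.get_image(c)
    for n in ['marker_cap_end','marker_mid','marker_nib_end','notebook']:
        print(c,n,[(np.round(r['point'],3).tolist(),round(r['confidence'],2)) for r in env.tip_of(c,n)[:2]])
    uv=proj(d,[0.51,-0.21,0.03])[0].astype(int)
    x=d['img'][max(0,uv[1]-45):uv[1]+45,uv[0]-60:uv[0]+60];cv2.imwrite(f'pics/{c}h.png',cv2.resize(x,None,fx=6,fy=6,interpolation=2)[...,::-1])
E
```

```text
t 16.4 pos [ 0.493  -0.2577  0.0191] yaw 72.71 z [ 0.  0. -1.] w 0.132 F [ 0.  -0.3 -0. ] j [ 0.52  0.95 -0.2   1.9   0.52  0.34 -0.39]
scene marker_cap_end [([0.49, -0.276, 0.03], 0.39), ([0.507, -0.214, 0.024], 0.18)]
scene marker_mid [([0.509, -0.215, 0.025], 0.45), ([0.482, 0.207, 0.003], 0.34)]
scene marker_nib_end [([0.523, -0.149, 0.014], 0.58), ([0.51, -0.215, 0.023], 0.28)]
scene notebook [([0.509, -0.208, -0.003], 0.85)]
```

View pics/sceneh.png

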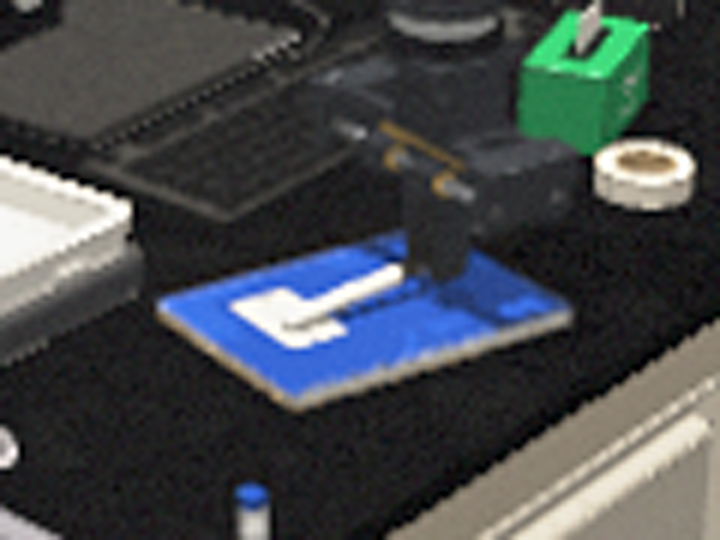

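About 8° remains. Going down gently in small steps.

Call:
arm_command([
  [-0.001,0,0.003,0,0],
  [0,0,0.002,0,0],
  [0,0,0.002,0,0],
  [0,0,0,0,0],
  [0,0,0,0,0],
  [0,0,0,0,0],
])

```text
time_s: 17.4
eef_pos: [0.4926, -0.2588, 0.012]
eef_rot: [0.0, 0.805, 0.593, -0.0]
contact_force: [-0.4, -0.7, 0.6]
width: 0.132
```

```bash
python3 - <<'E'
from h import *
st()
for c in ['scene']:
    d=env.get_image(c)
    for n in ['marker_cap_end','marker_mid','marker_nib_end']:
        print(c,n,[(np.round(r['point'],3).tolist(),round(r['confidence'],2)) for r in env.tip_of(c,n)[:2]])
E
```

```text
t 17.4 pos [ 0.4926 -0.2588  0.012 ] yaw 72.71 z [-0. -0. -1.] w 0.132 F [-0.4 -0.7  0.6] j [ 0.52  0.96 -0.2   1.9   0.52  0.33 -0.4 ]
scene marker_cap_end [([0.489, -0.278, 0.024], 0.42)]
scene marker_mid [([0.507, -0.218, 0.017], 0.6)]
scene marker_nib_end [([0.526, -0.152, 0.014], 0.61)]
```

Call:
arm_command([
  [0,0,0.001,0,0],
  [0,0,0.001,0,0],
  [0,0,0,0,0],
  [0,0,0,0,0],
  [0,0,0,0,0],
])

```text
time_s: 18.23
eef_pos: [0.4927, -0.2589, 0.01]
eef_rot: [0.0, 0.805, 0.593, 0.0]
contact_force: [-0.1, -0.1, 1.1]
width: 0.128
```

Call:
arm_command([
  [0,0,0,0,14],
  [0,0,0,0,16],
  [0,0,0,0,20],
  [0,0,0,0,28],
  [0,0,0,0,36],
  [0,0,0,0,36],
  [0,0,0,0,36],
])

```text
time_s: 19.1
eef_pos: [0.4926, -0.2589, 0.01]
eef_rot: [0.0, 0.805, 0.593, -0.0]
contact_force: [0.6, 0.6, -0.2]
width: 0.362
```

Call:
arm_command([
  [0,0,-0.006,0,36],
  [0,0,-0.015,0,36],
  [0,0,-0.03,0,36],
  [0,0,-0.04,0,36],
  [0,0,-0.04,0,36],
  [0,0,-0.03,0,36],
  [0,0,0,0,36],
  [0,0,0,0,36],
])

```text
time_s: 20.1
eef_pos: [0.492, -0.2589, 0.1709]
eef_rot: [-0.0, 0.805, 0.593, -0.0]
contact_force: [-0.6, -0.4, -0.5]
width: 0.365
```

```bash
python3 - <<'E'
from h import *
st()
for c in ['scene','top']:
    d=env.get_image(c)
    for n in ['marker_cap_end','marker_mid','marker_nib_end','notebook','pen','vial','tape_roll','acid_bottle','small_bottle']:
        print(c,n,[(np.round(r['point'],3).tolist(),round(r['confidence'],2)) for r in env.tip_of(c,n)[:2]])
    uv=proj(d,[0.51,-0.21,0.03])[0].astype(int)
    x=d['img'][max(0,uv[1]-45):uv[1]+45,uv[0]-60:uv[0]+60];cv2.imwrite(f'pics/{c}i.png',cv2.resize(x,None,fx=6,fy=6,interpolation=2)[...,::-1])
E
```

```text
t 20.1 pos [ 0.492  -0.2589  0.1709] yaw 72.69 z [-0.001 -0.    -1.   ] w 0.365 F [-0.6 -0.4 -0.5] j [ 0.62  0.71 -0.37  1.84  0.39  0.67 -0.28]
scene marker_cap_end [([0.491, -0.28, 0.014], 0.53)]
scene marker_mid [([0.511, -0.217, 0.015], 0.38)]
scene marker_nib_end [([0.525, -0.152, 0.016], 0.43)]
scene notebook [([0.506, -0.205, -0.002], 0.56)]
scene pen [([0.472, 0.241, 0.082], 0.36), ([0.486, -0.28, 0.009], 0.31)]
scene vial [([0.372, 0.065, -0.003], 0.54)]
scene tape_roll [([0.482, -0.488, -0.002], 0.59), ([0.469, 0.246, 0.082], 0.51)]
scene acid_bottle [([0.419, 0.509, -0.001], 0.56)]
scene small_bottle [([0.579, 0.479, 0.001], 0.74)]
top marker_cap_end [([0.486, -0.273, 0.015], 0.53), ([0.469, 0.239, 0.079], 0.28)]
top marker_mid [([0.505, -0.215, 0.015], 0.65)]
top marker_nib_end [([0.51, -0.209, 0.003], 0.7), ([0.524, -0.151, 0.016], 0.41)]
top notebook [([0.507, -0.211, 0.002], 0.6)]
top pen [([0.471, 0.242, 0.08], 0.49)]
top vial []
top tape_roll [([0.481, -0.49, 0.001], 0.48)]
top acid_bottle [([0.418, 0.516, 0.002], 0.74)]
top small_bottle [([0.579, 0.484, 0.002], 0.72)]
```

View pics/scenei.png

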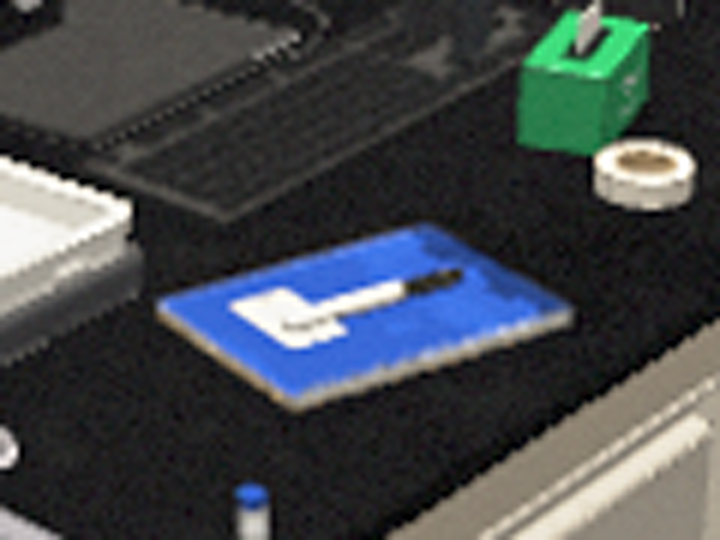

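The marker lies flat in the middle of the cover, with the nib at crop (290,325) and the cap at (455,275). The arm is clear. Handing in.

```bash
python3 -c "
from bench import env
print(env.finish_job())"
```

```text
the job is handed in; nothing more can be done
None
```

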